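# Close the sauce bottles and hold the table caddy up

## Task

I want to wipe the worktop under the table caddy. First, with the caddy still standing, press both sauce-bottle caps fully home; then lift the caddy by its wooden grip bar, keeping it level so that both tea lights stay aboard, and hold it still with its base about 10 cm above the worktop, leaving the mug and the glass where they are. Finish while holding it up like that: do not put it down or let go.

Things in the scene. Friction and masses are not known exactly. Their poses are not given: they have to be found in the camera images.
- caddy: Loose grey table caddy, 0.4 to 0.65 kg with its load. Tray 180 mm (its x) by 116 mm (its y), walls 28 mm high; origin at the centre of its underside, z up. A centre post carries a wooden grip bar. Mass centre below the bar's middle. Two sauce bottles are fixed in it, 38 mm in diameter, with black push-on caps: red at x = -62 mm, yellow at x = +62 mm.
- caddy_grip (a point): Centre of the wooden grip bar, 123 mm above the caddy's underside; axes as the caddy's. The bar is 60 mm long (x), 18 mm wide (y) and 22 mm tall, on a post of 14 x 10 mm. Gripped at its middle across the 18 mm, the caddy hangs level.
- red_cap (a joint): Height (m) by which the red bottle's cap stands proud: 0 = fully home on the shoulder, 0.012 = farthest up. It starts 7 to 12 mm proud. It slides straight down with about 7 N, comes to a firm stop at 0 and stays where it is left; it cannot come off.
- yellow_cap (a joint): The same for the yellow bottle's cap.
- red_cap_top (a point): Centre of the flat top of the red bottle's cap (black, 32 mm in diameter, 20 mm tall); 105 mm above the caddy's underside when home, up to 117 mm when proud. z up.
- yellow_cap_top (a point): The same for the yellow bottle's cap.
- white_candle: Loose white tea light, 38 mm in diameter, 17 mm tall, standing on the 3 mm thick tray floor on the caddy's +y side of the post. Origin at the centre of its underside.
- red_candle: Loose red tea light, 38 mm in diameter, 16 mm tall, on the tray floor on the -y side of the post. Origin at the centre of its underside.
- mug: Loose purple mug, 90 x 119 mm with its handle, 95 mm tall, a bystander to the right of the caddy. Origin at the centre of its underside.
- tumbler: Loose clear glass tumbler, 77 mm in diameter, 99 mm tall, a bystander to the right of the caddy. Origin at the centre of its underside.
Not all that is in view belongs to the job. What is shaped like the white_candle but green is not meant.

How it is judged (in metres and radians):
On the way, in this order (a step that is already met when the one before it is completed fails the run):
1. both caps are pressed fully home while the caddy still stands on the worktop (value of joint each of red_cap, yellow_cap below 0.0015 m and height (world z) of caddy below 0.01 m), for 0.2 s.
2. the caddy is lifted about 10 cm by the fingers (height (world z) of caddy above 0.07 m and contact force between caddy and the fingers above 2 N), for 0.2 s.
At the end, for the whole second after the job is handed in: Both caps home (within 1.5 mm); the caddy's underside 7 to 13 cm above the worktop, held by the fingers and by nothing else, level within 5 degrees and still (under 20 mm/s and 0.1 rad/s); both tea lights standing in its tray (all of step 2 and value of joint each of red_cap, yellow_cap below 0.0015 m and height (world z) of caddy below 0.13 m and angle between caddy's own z axis and vertical below 0.09 rad and linear speed of caddy below 0.02 m/s and angular speed of caddy below 0.1 rad/s and contact force between caddy and mug below 0.3 N and contact force between caddy and tumbler below 0.3 N and z of white_candle in the frame of caddy between -0.002 and 0.015 m and x of white_candle in the frame of caddy between -0.05 and 0.05 m and y of white_candle in the frame of caddy between -0.055 and 0.055 m and z of red_candle in the frame of caddy between -0.002 and 0.015 m and x of red_candle in the frame of caddy between -0.05 and 0.05 m and y of red_candle in the frame of caddy between -0.055 and 0.055 m); the arm keeps its last pose, push and grip.
It fails at once if the caddy is tipped by more than 15 degrees (angle between caddy's own z axis and vertical above 0.26 rad).
It fails at once if the mug is moved by more than 3 cm (distance of mug from where it was at the start of the episode above 0.03 m).
It fails at once if the tumbler is moved by more than 3 cm (distance of tumbler from where it was at the start of the episode above 0.03 m).
It also fails if it takes over 48 s, if anything falls off the work surface, if the arm or the gripper's body presses on something with over 40 N, if the wrist force passes 120 N, or if a joint passes its speed limit or range.

## Robot

A 6-joint arm with a two-finger parallel gripper is mounted at the origin on a cart in front of the work surface, level with it; the furniture and walls round the work are solid. World frame = base frame: x ahead of the robot, y to its left, z up, the work surface at z = 0. Lengths are in m, angles in degrees, forces in N, time in s.
With the tool pointing down it reaches from about 0.25 to 0.725 m from the base axis. Payload 9.7 kg.
Tool frame: the origin (TCP) lies at the centre of the arm's flange, where the gripper is bolted on; the fingertips stand 173 mm ahead of it and the grasp point (between the pads) lies 155 mm ahead of it; z points along the fingers, y is the line along which they close (so a half turn about z gives the same grasp; the last joint's range is limited). The gripper opens to 85 mm and grips with 20 to 120 N. Pads are 22 mm wide; open, the fingers measure 114 mm over their backs; the gripper's body (76 mm by 85 mm) begins 54 mm behind the grasp point. The pads swing forward as they close: fully open they stand 13 mm farther back than shut.
Start: joints at [70.818, 4.979, 10.078, 95.1, 0, 90], TCP at [0.181, 0.519, 0.405] pointing down, gripper open.
Joint ranges: [-179.16, 179.16], [-48.56, 103.87], [-65.8, 70.77], [-126.05, 130.52], [-82.76, 87.17], [-180, 180]. Speed limits (degrees/s): [127.2, 127.2, 147.25, 180, 180, 180].

## Interface

Orientations are given as [roll, pitch, yaw] about the fixed x, y, z axes, in that order (R = Rz(yaw) Ry(pitch) Rx(roll)).
In Python, from workcell import monitor, camera, get_calibration, bot gives the robot as it stands.
- The arm moves only by the tool carry_out, never from a script. Its argument "targets" is text: rows parted by semicolons, each of 7 numbers parted by spaces: the shift along the tool's x, y, z in units of 0.04 m (1.0 is 0.04 m), then the turn, a rotation vector about the tool's x, y, z in units of 0.1 rad (1.0 is 0.1 rad), then the opening, from -1 (shut) to 1 (fully open), so that 0 is half open. A call has exactly 8 rows; each row shifts and turns the commanded pose from where the row before left it, along the tool's axes as they then stand; what a row does not reach is not made up. A row lasts 1/12 s, in which the tool goes at most 41.7 mm and 7.16 degrees, less where a joint would pass 70% of its speed; a pose out of reach is approached as far as the arm can. A call with a number of a shift or a turn outside -1 to 1 is refused whole. A call with a gripper value outside its range is refused whole. The fingers move at their own pace and stop on an object; "newtons" is the grip in N (left out, the last holds). Time passes only in rows, so rows that do not move let the fingers close, or fill a call up. It gives the time, the measured TCP pose, the force, the opening and the grip force at its end, in the units of the state.
- monitor.get_obs(): the state, without advancing time (a new reading comes with each control period).
- camera(name): name is "side" or "top" or "wrist"; returns the picture (420x560x3 uint8, red, green, blue); there is no depth.
- get_calibration(name): a dict with "fx", "fy", "cx", "cy" (pixels), "D" ([k1, k2, p1, p2, k3] as OpenCV has them; the pictures are not rectified), "view" (4x4, takes a point from world to camera coordinates). Camera axes: x right, y down, z forward; pixel columns grow to the right and rows downward; lengths in m; the calibration is good to about 2 mm. A picture is of the moment at which its call begins: read the wrist's pose just before it. get_calibration takes no time and is no camera call; for the wrist camera it gives the pose at the moment of the call.
- bot.job_done(): hands the job in; it is judged then, once.
The state is a dict: "time": time; "q": joint angles; "qd": joint speeds; "joint_efforts": joint torques, N m; "ee_pos": TCP position; "tcp_rot": TCP orientation; "wrist_force": force on the tool from outside, world axes, zero at the start; "torque": the same for the moment, N m; "opening": finger opening in m; "grasp_force": force on a finger pad.
Only numpy, scipy, OpenCV 4.12 (cv2) and the standard library are available. Lean on these libraries where they do the work, as an engineer would, in place of code of your own. Each camera call takes 0.05 s, during which the arm holds its last target. There are 200 camera calls.

## Working session

There is one attempt and no reset: what is moved stays moved. The work goes in short steps, Python scripts to look and compute and a tool call to move; the robot and the scene stay as the last step left them, time stands still between calls to the robot, and variables do not carry over. Pictures are saved under pics/ and viewed, at most 10 in all, crops included, and the job is handed in when it is done.

Besides the shell and the picture viewer there is one more tool, called after ">>>" as name(argument=value, ...) on one line, values as JSON. carry_out: Moves the arm, as the interface text tells. Shifts and turns lie within -1 to 1; 1 stands for 0.04 m of shift or 0.1 rad of turn. Its arguments: {"type":"object","properties":{"targets":{"type":"string"},"newtons":{"type":"number"}},"required":["targets"]}

```bash
ls; mkdir -p pics; python3 - <<'E'
from workcell import monitor, camera, get_calibration, bot
import cv2, numpy as np
print(monitor.get_obs())
a=[camera(n) for n in ("top","side")]
for n,i in zip(("top","side"),a): cv2.imwrite(f"pics/{n}0.png",i[...,::-1])
for n in ("top","side"):
    c=get_calibration(n); print(n,c["fx"],c["D"],np.round(c["view"],3).tolist())
E
```

```text
pics
{'time': 0.0, 'q': array([7.08184231e+01, 5.01071213e+00, 1.00335660e+01, 9.50989219e+01,
       3.19727832e-04, 8.99995338e+01]), 'qd': array([-0.00192507,  0.00595089,  0.02329698,  0.02130482, -0.06728401,
        0.05114839]), 'joint_efforts': array([-1.73858789e-03, -5.20389998e+01,  4.64803505e+01,  1.63810834e-02,
        8.68305756e-05, -3.62655442e-06]), 'ee_pos': array([0.18070895, 0.51946505, 0.40397868]), 'tcp_rot': array([-1.79923932e+02, -3.20346559e-04,  1.60818889e+02]), 'wrist_force': array([-0.28568913,  0.08975458, -0.75830076]), 'torque': array([-0.00840413, -0.01750712,  0.00361315]), 'grasp_force': 0.0, 'opening': 0.0854334852450474}
top 507.6216135966474 [0.04637966 0.         0.         0.         0.        ] [[-0.028, -1.0, -0.012, -0.212], [-0.983, 0.03, -0.183, 0.512], [0.183, 0.007, -0.983, 0.969], [0.0, 0.0, 0.0, 1.0]]
side 484.5325804062595 [-0.13651315  0.          0.          0.          0.        ] [[-0.994, -0.113, 0.001, 0.484], [-0.063, 0.544, -0.837, 0.24], [0.094, -0.831, -0.548, 0.707], [0.0, 0.0, 0.0, 1.0]]
```

View pics/top0.png

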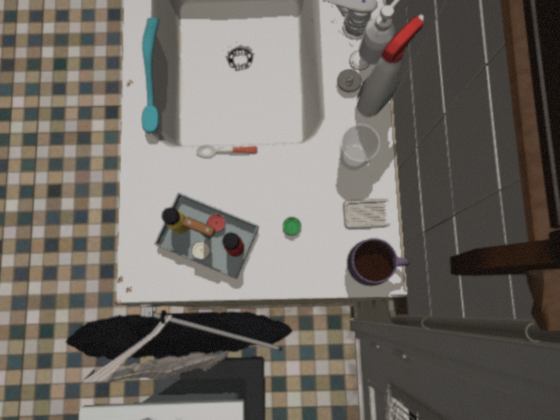

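View pics/side0.png

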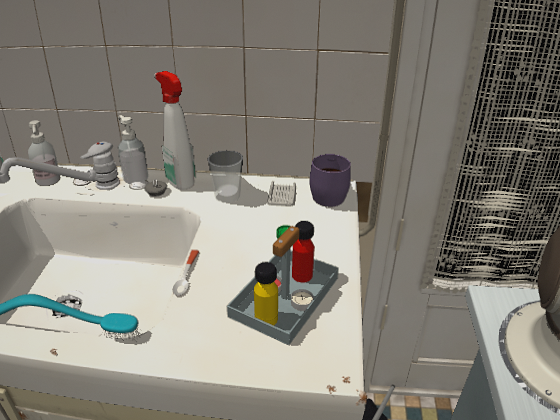

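The top view shows the caddy at about (207,236). Its caps are at (171,216) yellow and (233,241) red, the bar is at (197,226), and the white and red tea lights are at (201,251) and (217,223). Of the tea-light-shaped things, the green one at (292,226) stands outside the tray, so it is not meant. The mug is at (373,262) and the glass at (361,147), both well to the right. In the side view the caps are at (266,273) and (303,231), with the bar at (286,240).

```bash
cat > h.py <<'E'
import cv2, numpy as np
from workcell import monitor, camera, get_calibration, bot
def ray(c,p):
    K=np.array([[c["fx"],0,c["cx"]],[0,c["fy"],c["cy"]],[0,0,1]])
    u=cv2.undistortPoints(np.array([[p]],float),K,np.array(c["D"]))[0,0]
    V=np.array(c["view"]); R=V[:3,:3]
    return -R.T@V[:3,3], R.T@np.array([u[0],u[1],1])
def plane(c,p,z):
    o,d=ray(c,p); return o+d*(z-o[2])/d[2]
def tri(c1,p1,c2,p2):
    o1,d1=ray(c1,p1);o2,d2=ray(c2,p2)
    A=np.c_[d1,-d2]; s=np.linalg.lstsq(A,o2-o1,rcond=None)[0]
    a,b=o1+s[0]*d1,o2+s[1]*d2
    return (a+b)/2, np.linalg.norm(a-b)
def blobs(mask,roi,amin=20):
    x0,y0,x1,y1=roi; m=np.zeros_like(mask,np.uint8); m[y0:y1,x0:x1]=mask[y0:y1,x0:x1]
    n,l,s,c=cv2.connectedComponentsWithStats(m)
    return [(c[i].round(1).tolist(),s[i].tolist()) for i in range(1,n) if s[i][4]>=amin]
E
python3 - <<'E'
from h import *
for n,roi in (("top",(150,190,265,285)),("side",(220,210,350,350))):
    im=cv2.imread(f"pics/{n}0.png"); hsv=cv2.cvtColor(im,cv2.COLOR_BGR2HSV)
    print(n,"black",blobs((im.max(2)<45),roi))
    print(n,"wood",blobs((hsv[...,0]>6)&(hsv[...,0]<18)&(hsv[...,1]>110)&(hsv[...,2]>60),roi))
    x0,y0,x1,y1=roi
    cv2.imwrite(f"pics/{n}c.png",cv2.resize(im[y0:y1,x0:x1],None,fx=4,fy=4,interpolation=cv2.INTER_CUBIC))
a,b=cv2.imread("pics/topc.png"),cv2.imread("pics/sidec.png")
h=max(a.shape[0],b.shape[0]); cv=np.zeros((h,a.shape[1]+b.shape[1],3),np.uint8)
cv[:a.shape[0],:a.shape[1]]=a; cv[:b.shape[0],a.shape[1]:]=b
cv=cv2.resize(cv,None,fx=.8,fy=.8); print(cv.shape); cv2.imwrite("pics/crop.png",cv)
E
```

```text
top black [([170.9, 216.0], [163, 207, 16, 18, 198]), ([230.9, 241.3], [224, 234, 15, 16, 195])]
top wood [([198.3, 226.5], [182, 218, 33, 18, 242])]
side black [([305.1, 229.7], [296, 221, 18, 19, 244]), ([265.7, 272.9], [255, 263, 22, 21, 380])]
side wood [([285.6, 241.3], [273, 226, 26, 31, 429])]
(448, 784, 3)
```

View pics/crop.png

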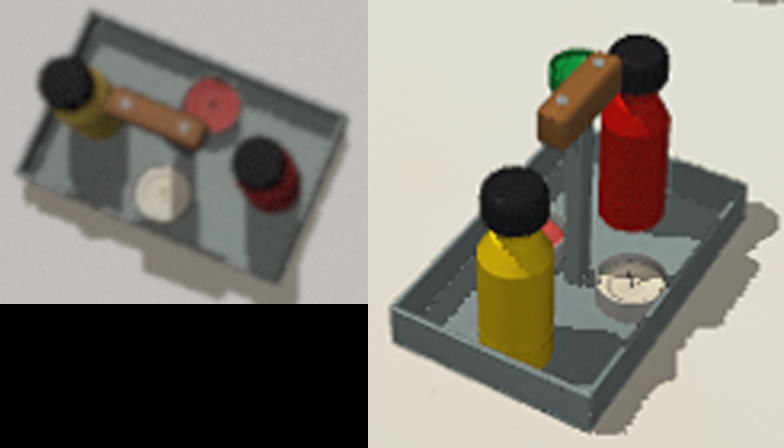

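The crop confirms it: both black caps sit on the yellow and red bottles, with the wooden bar between them. The red and white tea lights are inside the tray and the green one is outside.

```bash
python3 - <<'E'
from h import *
t,s=get_calibration("top"),get_calibration("side")
P={"yel":((170.9,216),(265.7,272.9)),"red":((230.9,241.3),(305.1,230.5)),"bar":((198.3,226.5),(285.6,241.3))}
for k,(a,b) in P.items():
    p,e=tri(t,a,s,b); print(k,p.round(4),"gap",round(e,4),"top@.107",plane(t,a,.107).round(4),"top@.13",plane(t,a,.13).round(4))
y=plane(t,P["yel"][0],.11);r=plane(t,P["red"][0],.11)
d=y-r;print("dist",np.hypot(*d[:2]),"mid",(y+r)/2,"yaw",np.degrees(np.arctan2(d[1],d[0])))
for n,p,z in(("mug",(373,262),.095),("glass",(361,147),.099),("white",(201,251),.02),("redc",(217,223),.02)):print(n,plane(t,p,z).round(3))
w=get_calibration("wrist");o=monitor.get_obs();print(np.round(w["view"],3),o["ee_pos"])
E
```

```text
yel [ 0.5023 -0.0361  0.1017] gap 0.0011 top@.107 [ 0.5007 -0.0372  0.107 ] top@.13 [ 0.4963 -0.042   0.13  ]
red [ 0.45   -0.1489  0.1031] gap 0.0003 top@.107 [ 0.4494 -0.1493  0.107 ] top@.13 [ 0.4462 -0.1513  0.13  ]
bar [ 0.4774 -0.0909  0.122 ] gap 0.0016 top@.107 [ 0.4791 -0.0886  0.107 ] top@.13 [ 0.4752 -0.0922  0.13  ]
dist 0.12288886464374336 mid [ 0.47453013 -0.09368184  0.11      ] yaw 65.38637318792426
mug [ 0.404 -0.413  0.095]
glass [ 0.627 -0.403  0.099]
white [ 0.443 -0.081  0.02 ]
redc [ 0.5   -0.113  0.02 ]
[[ 0.328  0.945 -0.001 -0.551]
 [ 0.898 -0.312  0.31  -0.041]
 [ 0.293 -0.102 -0.951  0.38 ]
 [ 0.     0.     0.     1.   ]] [0.18072248 0.51945074 0.40404174]
```

```bash
cat >> h.py <<'E'
from scipy.spatial.transform import Rotation as Rn
def plan(pos,yaw,n):
    """rows (units) from the present pose to a tool-down pose"""
    o=monitor.get_obs(); p=np.array(o["ee_pos"]); R=Rn.from_euler("xyz",o["tcp_rot"],degrees=True)
    G=Rn.from_euler("xyz",[180,0,yaw],degrees=True); w=(R.inv()*G).as_rotvec()/n; d=(np.array(pos)-p)/n
    for i in range(n):
        s=(R*Rn.from_rotvec(w*i)).inv().apply(d)/.04
        print(" ".join(f"{v:.2f}" for v in [*s,*w/.1]),end="; ")
        if i%8==7: print()
    print("\nq",o["q"].round(1),"pose",p.round(4),np.round(o["tcp_rot"],2),"F",o["wrist_force"].round(1),"t",round(o["time"],2))
E
python3 -c "
from h import *
plan([.501,-.0365,.37],65.4,24)"
```

```text
-0.51 -0.44 0.04 -0.00 0.00 0.69; -0.53 -0.40 0.04 -0.00 0.00 0.69; -0.56 -0.36 0.04 -0.00 0.00 0.69; -0.58 -0.32 0.04 -0.00 0.00 0.69; -0.61 -0.28 0.04 -0.00 0.00 0.69; -0.62 -0.24 0.04 -0.00 0.00 0.69; -0.64 -0.20 0.04 -0.00 0.00 0.69; -0.65 -0.15 0.04 -0.00 0.00 0.69; 
-0.66 -0.11 0.04 -0.00 0.00 0.69; -0.67 -0.06 0.04 -0.00 0.00 0.69; -0.67 -0.01 0.04 -0.00 0.00 0.69; -0.67 0.03 0.04 -0.00 0.00 0.69; -0.66 0.08 0.04 -0.00 0.00 0.69; -0.66 0.13 0.04 -0.00 0.00 0.69; -0.65 0.17 0.04 -0.00 0.00 0.69; -0.63 0.22 0.04 -0.00 0.00 0.69; 
-0.62 0.26 0.04 -0.00 0.00 0.69; -0.60 0.30 0.04 -0.00 0.00 0.69; -0.57 0.34 0.04 -0.00 0.00 0.69; -0.55 0.38 0.04 -0.00 0.00 0.69; -0.52 0.42 0.04 -0.00 0.00 0.69; -0.49 0.45 0.04 -0.00 0.00 0.69; -0.46 0.49 0.04 -0.00 0.00 0.69; -0.42 0.52 0.04 -0.00 0.00 0.69; 

q [70.8  5.  10.  95.1 -0.  90. ] pose [0.1807 0.5195 0.404 ] [-179.93    0.    160.82] F [ 0.4 -0.3  0.2] t 0.1
```

>>> carry_out(targets="-0.5 -0.45 0.05 0 0 0.7 -1; -0.55 -0.4 0.05 0 0 0.7 -1; -0.55 -0.35 0.05 0 0 0.7 -1; -0.6 -0.3 0.05 0 0 0.7 -1; -0.6 -0.3 0.05 0 0 0.7 -1; -0.6 -0.25 0.05 0 0 0.7 -1; -0.65 -0.2 0.05 0 0 0.7 -1; -0.65 -0.15 0.05 0 0 0.7 -1", newtons=40)

```text
time: 0.77
ee_pos: [0.287, 0.3327, 0.3883]
tcp_rot: [-180.0, 0.0, 128.5]
wrist_force: [0.4, -0.0, 0.1]
opening: 0.0002
grasp_force: 0.0
```

>>> carry_out(targets="-0.65 -0.1 0.05 0 0 0.7 -1; -0.65 -0.05 0.05 0 0 0.7 -1; -0.65 0 0.05 0 0 0.7 -1; -0.65 0.05 0.05 0 0 0.7 -1; -0.65 0.1 0.05 0 0 0.7 -1; -0.65 0.15 0.05 0 0 0.7 -1; -0.65 0.2 0.05 0 0 0.7 -1; -0.65 0.2 0.05 0 0 0.7 -1")

```text
time: 1.43
ee_pos: [0.395, 0.1504, 0.3723]
tcp_rot: [-180.0, 0.0, 96.5]
wrist_force: [0.7, 0.0, 0.1]
opening: 0.0001
grasp_force: 0.0
```

```bash
python3 -c "
from h import *
plan([.501,-.0365,.345],65.4,8)"
```

```text
-0.62 0.26 0.09 -0.00 0.00 0.68; -0.60 0.30 0.09 -0.00 0.00 0.68; -0.58 0.34 0.09 -0.00 0.00 0.68; -0.55 0.38 0.09 -0.00 0.00 0.68; -0.52 0.42 0.09 -0.00 0.00 0.68; -0.49 0.45 0.09 -0.00 0.00 0.68; -0.46 0.49 0.09 -0.00 0.00 0.68; -0.43 0.52 0.09 -0.00 0.00 0.68; 

q [ 20.8 -12.9 -10.4  92.5  -0.  104.4] pose [0.395  0.1504 0.3723] [-179.99    0.     96.46] F [0.7 0.  0.1] t 1.43
```

>>> carry_out(targets="-0.6 0.25 0.1 0 0 0.7 -1; -0.6 0.3 0.1 0 0 0.7 -1; -0.6 0.35 0.1 0 0 0.7 -1; -0.55 0.4 0.1 0 0 0.7 -1; -0.5 0.4 0.1 0 0 0.7 -1; -0.5 0.45 0.1 0 0 0.7 -1; -0.45 0.5 0.1 0 0 0.7 -1; -0.4 0.5 0.1 0 0 0.6 -1")

```text
time: 2.1
ee_pos: [0.4999, -0.035, 0.3402]
tcp_rot: [-180.0, 0.0, 64.9]
wrist_force: [1.0, 0.5, 0.3]
opening: 0.0001
grasp_force: 0.0
```

```bash
python3 - <<'E'
from h import *
plan([.501,-.0365,.305],65.4,8)
cw=get_calibration("wrist"); im=camera("wrist"); cv2.imwrite("pics/w1.png",im[...,::-1])
V=np.array(cw["view"])
for p in ([.501,-.0365,.112],[.4495,-.149,.112],[.476,-.092,.134]):
    q=V[:3,:3]@p+V[:3,3]; print(cw["fx"]*q[0]/q[2]+cw["cx"],cw["fy"]*q[1]/q[2]+cw["cy"],q[2])
E
```

```text
-0.00 0.01 0.11 -0.00 0.00 -0.01; -0.00 0.01 0.11 -0.00 0.00 -0.01; -0.00 0.01 0.11 -0.00 0.00 -0.01; -0.00 0.01 0.11 -0.00 0.00 -0.01; -0.00 0.01 0.11 -0.00 0.00 -0.01; -0.00 0.01 0.11 -0.00 0.00 -0.01; -0.00 0.01 0.11 -0.00 0.00 -0.01; -0.00 0.01 0.11 -0.00 0.00 -0.01; 

q [ -4.   -2.5  -4.7  87.8  -0.  111.1] pose [ 0.4999 -0.035   0.3402] [-1.7998e+02  1.0000e-02  6.4910e+01] F [1.  0.5 0.3] t 2.1
280.8311077048061 236.02983496880557 0.21282512293755734
281.68254031089043 384.3365434890364 0.25104481939053497
282.1979386238859 335.8505570627166 0.21070315335676146
```

View pics/w1.png

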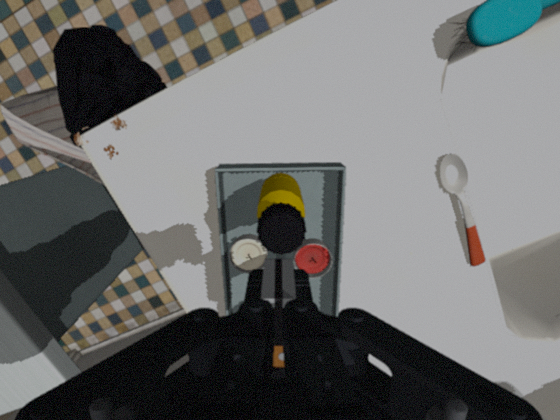

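The wrist view shows the yellow cap top at about (281,230), where I predicted (281,236), and the tray edges are square to the image. I'll press now.

>>> carry_out(targets="0 0.05 0.25 0 0 0 -1; 0 0 0.25 0 0 0 -1; 0 0 0.25 0 0 0 -1; 0 0 0.2 0 0 0 -1; 0 0 0.15 0 0 0 -1; 0 0 0.1 0 0 0 -1; 0 0 0.1 0 0 0 -1; 0 0 0.05 0 0 0 -1")

```text
time: 2.82
ee_pos: [0.5011, -0.0341, 0.2868]
tcp_rot: [180.0, -0.0, 65.2]
wrist_force: [-3.8, 1.3, 7.2]
opening: -0.0005
grasp_force: 3.5
```

>>> carry_out(targets="0 0 0.05 0 0 0 -1; 0 0 0.05 0 0 0 -1; 0 0 0.05 0 0 0 -1; 0 0 0.03 0 0 0 -1; 0 0 0 0 0 0 -1; 0 0 0 0 0 0 -1; 0 0 0 0 0 0 -1; 0 0 0 0 0 0 -1")

```text
time: 3.48
ee_pos: [0.5012, -0.0342, 0.2802]
tcp_rot: [180.0, -0.0, 65.1]
wrist_force: [-2.0, 2.0, 5.0]
opening: -0.0001
grasp_force: 2.9
```

>>> carry_out(targets="0 0 0.025 0 0 0 -1; 0 0 0.025 0 0 0 -1; 0 0 0 0 0 0 -1; 0 0 0.025 0 0 0 -1; 0 0 0 0 0 0 -1; 0 0 0 0 0 0 -1; 0 0 0 0 0 0 -1; 0 0 0 0 0 0 -1")

```text
time: 4.15
ee_pos: [0.5012, -0.0342, 0.2783]
tcp_rot: [179.9, -0.1, 65.1]
wrist_force: [-6.5, 2.1, 14.2]
opening: 0.0
grasp_force: 7.2
```

>>> carry_out(targets="0 0 0.025 0 0 0 -1; 0 0 0.025 0 0 0 -1; 0 0 0 0 0 0 -1; 0 0 0 0 0 0 -1; 0 0 0 0 0 0 -1; 0 0 0 0 0 0 -1; 0 0 0 0 0 0 -1; 0 0 0 0 0 0 -1")

```text
time: 4.82
ee_pos: [0.501, -0.0342, 0.2782]
tcp_rot: [179.8, -0.1, 65.1]
wrist_force: [-12.3, 2.5, 28.6]
opening: 0.0001
grasp_force: 14.2
```

Yellow has reached its firm stop: the force rose to 29 N with no further travel. Next I retract and cross to red, going above the bar.

>>> carry_out(targets="0 0 -0.3 0 0 0 -1; 0 0 -0.5 0 0 0 -1; 0 0 -0.5 0 0 0 -1; 0 0 -0.2 0 0 0 -1; -0.4 0 0 0 0 0 -1; -0.6 0 0 0 0 0 -1; -0.6 0 0 0 0 0 -1; -0.4 0 0 0 0 0 -1")

```text
time: 5.48
ee_pos: [0.467, -0.1082, 0.3341]
tcp_rot: [180.0, 0.0, 65.1]
wrist_force: [0.5, -0.2, 0.2]
opening: 0.0
grasp_force: 0.0
```

```bash
python3 - <<'E'
from h import *
t=get_calibration("top"); im=cv2.cvtColor(camera("side"),cv2.COLOR_RGB2BGR); hsv=cv2.cvtColor(im,cv2.COLOR_BGR2HSV)
roi=(220,210,350,350)
print(blobs((hsv[...,0]>22)&(hsv[...,0]<32)&(hsv[...,1]>150)&(hsv[...,2]>60),roi))
i0=cv2.imread("pics/side0.png"); hsv=cv2.cvtColor(i0,cv2.COLOR_BGR2HSV)
print(blobs((hsv[...,0]>22)&(hsv[...,0]<32)&(hsv[...,1]>150)&(hsv[...,2]>60),roi))
cv2.imwrite("pics/s2.png",cv2.resize(im[150:350,200:370],None,fx=3,fy=3))
plan([.4495,-.149,.298],65.4,8)
E
```

```text
[([266.1, 303.6], [254, 284, 24, 41, 811])]
[([266.0, 302.0], [254, 282, 24, 43, 890])]
-0.13 0.00 0.11 -0.00 0.00 -0.01; -0.13 0.00 0.11 -0.00 0.00 -0.01; -0.13 0.00 0.11 -0.00 0.00 -0.01; -0.13 0.00 0.11 -0.00 0.00 -0.01; -0.13 0.00 0.11 -0.00 0.00 -0.01; -0.13 0.00 0.11 -0.00 0.00 -0.01; -0.13 0.00 0.11 -0.00 0.00 -0.01; -0.13 0.00 0.11 -0.00 0.00 -0.01; 

q [-1.320e+01 -5.600e+00 -8.200e+00  8.740e+01 -1.000e-01  1.017e+02] pose [ 0.4664 -0.1096  0.3342] [-1.7999e+02  7.0000e-02  6.5060e+01] F [ 0.3 -2.2  0.5] t 5.53
```

View pics/s2.png

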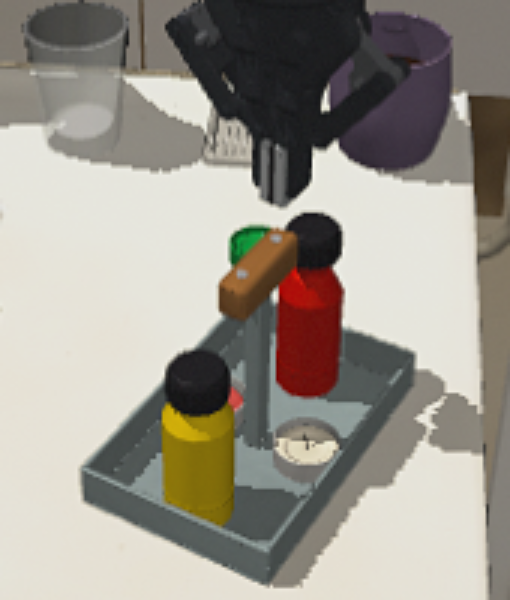

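The side view shows the yellow cap seated, the caddy unmoved and the fingers clear above the bar. I'll go on to red.

>>> carry_out(targets="-0.3 0 0 0 0 0 -1; -0.4 0 0 0 0 0 -1; -0.35 0 0 0 0 0 -1; 0 0 0.2 0 0 0 -1; 0 0 0.25 0 0 0 -1; 0 0 0.25 0 0 0 -1; 0 0 0.2 0 0 0 -1; 0 0 0 0 0 0 -1")

```text
time: 6.2
ee_pos: [0.4497, -0.1444, 0.2959]
tcp_rot: [-179.8, 0.0, 65.2]
wrist_force: [0.0, 0.2, 0.7]
opening: -0.0004
grasp_force: 0.0
```

>>> carry_out(targets="0 0 0.1 0 0 0 -1; 0 0 0.1 0 0 0 -1; 0 0 0.05 0 0 0 -1; 0 0 0.05 0 0 0 -1; 0 0 0.05 0 0 0 -1; 0 0 0.05 0 0 0 -1; 0 0 0 0 0 0 -1; 0 0 0 0 0 0 -1")

```text
time: 6.87
ee_pos: [0.4501, -0.145, 0.283]
tcp_rot: [180.0, -0.0, 65.1]
wrist_force: [-0.8, 2.8, 4.7]
opening: -0.0001
grasp_force: 2.2
```

>>> carry_out(targets="0 0 0.05 0 0 0 -1; 0 0 0.05 0 0 0 -1; 0 0 0.05 0 0 0 -1; 0 0 0 0 0 0 -1; 0 0 0 0 0 0 -1; 0 0 0 0 0 0 -1; 0 0 0 0 0 0 -1; 0 0 0 0 0 0 -1")

```text
time: 7.53
ee_pos: [0.45, -0.1449, 0.2783]
tcp_rot: [179.9, -0.0, 65.1]
wrist_force: [-5.2, 3.0, 15.2]
opening: 0.0002
grasp_force: 7.6
```

>>> carry_out(targets="0 0 0.025 0 0 0 -1; 0 0 0.025 0 0 0 -1; 0 0 0 0 0 0 -1; 0 0 0 0 0 0 -1; 0 0 0 0 0 0 -1; 0 0 0 0 0 0 -1; 0 0 0 0 0 0 -1; 0 0 0 0 0 0 -1")

```text
time: 8.2
ee_pos: [0.4499, -0.1449, 0.2781]
tcp_rot: [179.8, -0.1, 65.1]
wrist_force: [-10.3, 5.2, 30.8]
opening: 0.0001
grasp_force: 15.1
```

Both caps are home, each stopping at TCP z = 0.278. Next I go up, centre over the bar and half open.

>>> carry_out(targets="0 0 -0.3 0 0 0 -1; 0 0 -0.5 0 0 0 -1; 0 0 -0.5 0 0 0 -1; 0 0 -0.3 0 0 0 -1; 0.3 0 0 0 0 0 0; 0.4 0 0 0 0 0 0; 0.4 0 0 0 0 0 0; 0.3 0 0 0 0 0 0")

```text
time: 8.87
ee_pos: [0.474, -0.0935, 0.3383]
tcp_rot: [-180.0, 0.0, 65.1]
wrist_force: [0.4, -0.3, -0.1]
opening: 0.0425
grasp_force: 0.0
```

```bash
python3 - <<'E'
from h import *
plan([.476,-.092,.278],65.4,8)
cv2.imwrite("pics/w2.png",camera("wrist")[...,::-1])
E
```

```text
0.01 0.00 0.19 -0.00 0.00 -0.01; 0.01 0.00 0.19 -0.00 0.00 -0.01; 0.01 0.00 0.19 -0.00 0.00 -0.01; 0.01 0.00 0.19 -0.00 0.00 -0.01; 0.01 0.00 0.19 -0.00 0.00 -0.01; 0.01 0.00 0.19 -0.00 0.00 -0.01; 0.01 0.00 0.19 -0.00 0.00 -0.01; 0.01 0.00 0.19 -0.00 0.00 -0.01; 

q [-11.2  -5.   -7.3  87.8   0.  103.7] pose [ 0.474  -0.0935  0.3383] [-180.      0.     65.13] F [ 0.4 -0.3 -0.1] t 8.87
```

View pics/w2.png

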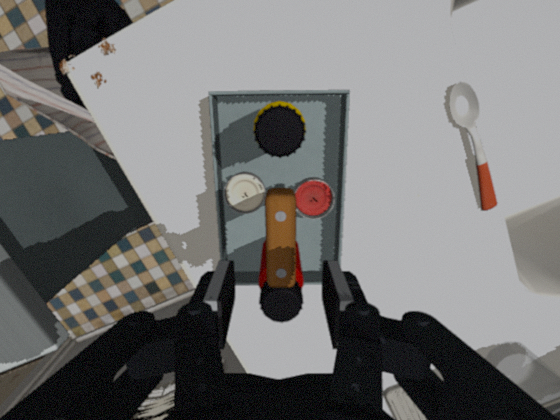

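The wrist view shows the bar at x ≈ 281, centred between the fingers (225 to 337), and both tea lights in place. I'll descend and grip.

>>> carry_out(targets="0.05 0 0.2 0 0 0 0; 0 0 0.25 0 0 0 0; 0 0 0.25 0 0 0 0; 0 0 0.25 0 0 0 0; 0 0 0.25 0 0 0 0; 0 0 0.2 0 0 0 0; 0 0 0.1 0 0 0 0; 0 0 0 0 0 0 0")

```text
time: 9.58
ee_pos: [0.474, -0.0926, 0.2773]
tcp_rot: [-179.9, 0.0, 65.1]
wrist_force: [0.2, -0.7, -0.7]
opening: 0.0427
grasp_force: 0.0
```

>>> carry_out(targets="0 0 0 0 0 0 -1; 0 0 0 0 0 0 -1; 0 0 0 0 0 0 -1; 0 0 0 0 0 0 -1; 0 0 0 0 0 0 -1; 0 0 0 0 0 0 -1; 0 0 0 0 0 0 -1; 0 0 0 0 0 0 -1", newtons=70)

```text
time: 10.25
ee_pos: [0.4746, -0.0926, 0.2791]
tcp_rot: [179.9, -0.0, 65.1]
wrist_force: [2.2, -1.8, 4.2]
opening: 0.017
grasp_force: 71.8
```

>>> carry_out(targets="0 0 -0.03 0 0 0 -1; 0 0 -0.06 0 0 0 -1; 0 0 -0.1 0 0 0 -1; 0 0 -0.1 0 0 0 -1; 0 0 -0.1 0 0 0 -1; 0 0 -0.1 0 0 0 -1; 0 0 -0.06 0 0 0 -1; 0 0 -0.03 0 0 0 -1")

```text
time: 10.92
ee_pos: [0.4744, -0.0925, 0.3023]
tcp_rot: [180.0, -0.0, 65.1]
wrist_force: [0.6, 0.4, -4.5]
opening: 0.017
grasp_force: 70.4
```

>>> carry_out(targets="0 0 -0.1 0 0 0 -1; 0 0 -0.15 0 0 0 -1; 0 0 -0.2 0 0 0 -1; 0 0 -0.2 0 0 0 -1; 0 0 -0.2 0 0 0 -1; 0 0 -0.15 0 0 0 -1; 0 0 -0.1 0 0 0 -1; 0 0 -0.05 0 0 0 -1")

```text
time: 11.58
ee_pos: [0.4745, -0.0925, 0.3486]
tcp_rot: [179.9, -0.0, 65.1]
wrist_force: [0.3, -0.1, -5.0]
opening: 0.0167
grasp_force: 70.5
```

>>> carry_out(targets="0 0 -0.1 0 0 0 -1; 0 0 -0.15 0 0 0 -1; 0 0 -0.15 0 0 0 -1; 0 0 -0.15 0 0 0 -1; 0 0 -0.1 0 0 0 -1; 0 0 -0.05 0 0 0 -1; 0 0 0 0 0 0 -1; 0 0 0 0 0 0 -1")

```text
time: 12.25
ee_pos: [0.4744, -0.0925, 0.3756]
tcp_rot: [-180.0, 0.0, 65.1]
wrist_force: [-0.2, 0.7, -4.6]
opening: 0.0171
grasp_force: 70.5
```

```bash
python3 - <<'E'
from h import *
o=monitor.get_obs(); print({k:np.round(o[k],3) for k in ("ee_pos","wrist_force","torque","grasp_force","opening","qd")})
s=camera("side"); t=camera("top")
a=cv2.resize(s[110:330,200:370],None,fx=2.3,fy=2.3); b=cv2.resize(t[170:300,130:280],None,fx=2.3,fy=2.3)
c=np.zeros((a.shape[0],a.shape[1]+b.shape[1],3),np.uint8); c[:,:a.shape[1]]=a; c[:b.shape[0],a.shape[1]:]=b
cv2.imwrite("pics/l.png",c[...,::-1]); print(c.shape)
E
```

```text
{'ee_pos': array([ 0.474, -0.092,  0.376]), 'wrist_force': array([-0.179,  0.721, -4.575]), 'torque': array([-0.007, -0.067, -0.014]), 'grasp_force': np.float64(70.459), 'opening': np.float64(0.017), 'qd': array([ 0.116,  0.072, -0.351, -0.077, -0.014,  0.011])}
(506, 736, 3)
```

View pics/l.png

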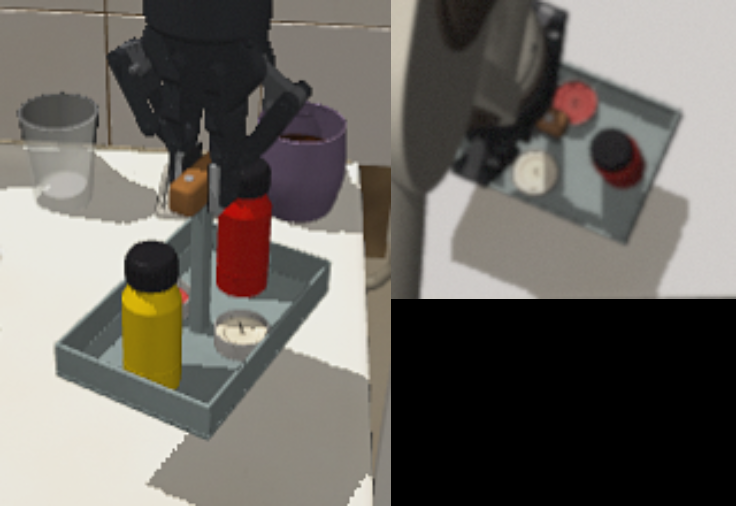

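The caddy hangs level about 97 mm up. Both tea lights are in the tray, the caps are down, and the mug and glass haven't moved. I'll let it settle and then hand in.

>>> carry_out(targets="0 0 0 0 0 0 -1; 0 0 0 0 0 0 -1; 0 0 0 0 0 0 -1; 0 0 0 0 0 0 -1; 0 0 0 0 0 0 -1; 0 0 0 0 0 0 -1; 0 0 0 0 0 0 -1; 0 0 0 0 0 0 -1")

```text
time: 13.02
ee_pos: [0.4744, -0.0925, 0.3757]
tcp_rot: [180.0, -0.0, 65.1]
wrist_force: [-0.2, -0.8, -5.1]
opening: 0.0169
grasp_force: 70.4
```

```bash
python3 -c "
from workcell import monitor,bot
o=monitor.get_obs();print(o['ee_pos'],o['qd'],o['grasp_force'])
print(bot.job_done())"
```

```text
[ 0.47435453 -0.0924861   0.3756965 ] [ 0.07156512  0.02769175 -0.02798053 -0.10419898  0.03741665 -0.16014608] 70.44769406318665
the job is handed in; nothing more can be done
None
```

I pressed both caps fully home and handed the job in at about 13 s, with the caddy held level and still about 10 cm up by its grip bar, both tea lights aboard and the mug and glass left in place; the hand-in returned no verdict.

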